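# Index the die turret of a setting press to its next notch

### The job

Bring the next die under the ram of the setting press: press the turret's spring plunger (the black cup) down to free the turret, keep it down while you push it round counter-clockwise, seen from above, to the very next notch, and let it spring fully out there so that the turret is locked again. Turn it that one notch only, and leave the loose things on the bench as they are.

Things in the scene. Friction and masses are not known exactly. Their poses are not given: they have to be found in the camera images.
- press: the setting press, bolted to the bench. Origin on the bench, on the vertical axis of its round die turret; z up. Round foot 280 mm across; above it a fixed steel index plate about 260 mm across (44 to 56 mm high) with eight open notches in its rim, 45 degrees apart. On top turns the turret: an aluminium disc 200 mm across with eight steel dies, tops at most 90 mm above the bench
- ram_tip (a point): lower end of the press's ram, 24 mm thick, 112 mm above the bench, over the die circle 75 mm from the turret's axis. Its arm (230 to 275 mm high) goes straight outwards to a 50 mm square column 275 mm tall, 205 mm from the axis, on the far left of the turret; a hand lever there reaches 355 mm high
- turret_axis (a point): point on the turret's vertical axis, 75 mm above the bench (fixed to the press)
- turret (a joint): angle of the turret, rad: about 0 in the notch where it starts, growing counter-clockwise seen from above; the next notch is at 0.785 (45 degrees). Play in a notch about 0.017 either way. Turning it takes about 2 N at the plunger (friction); it stays where it is left
- plunger_top (a point): centre of the floor of the plunger's black round cup, open upwards: 54 mm across outside, 44 mm inside, rim 13 mm above its floor. The plunger is an upright spring push button on a lug that sticks out of the turret on the robot's side, 152 mm from the axis, and goes round with it. This point is 99 mm above the bench released, 83 mm fully pressed
- plunger (a joint): how far the plunger is pressed down, m: 0 out, 0.016 fully in. Spring: 4 N up when out, 9 N fully in. Out, its 12 mm cross pin sits in a notch of the index plate and locks the turret; pressed beyond 0.012 the turret is free. Let go between notches it stays at about 0.012 under the plate and springs out when it comes to a notch
- spare_die: loose spare setting die standing on the bench: stepped dark steel turning, 36 mm across, 28 mm tall; origin under its centre
- strap_ring: loose flat brass strap ring, 56 mm across, 10 mm high; origin under its centre
- setting_punch: loose steel setting punch standing upright, 28 mm across at the head, 100 mm tall; origin under its centre
- thread_spool: loose spool of brown thread standing upright, 48 mm across, 60 mm tall; origin under its centre
- hammer: loose hammer lying flat, wooden handle
- rivet_jar: loose closed glass jar, 66 mm across, 80 mm tall; origin under its centre
- brush: loose wooden brush lying flat

How it is judged:
By the outcome, as a careful person would: the job done as asked, in the order asked, and still so for the second after the job is handed in, with the robot touching nothing.
It also fails if it takes over 38 s, if anything falls off the work surface, if the arm or the gripper's body presses on something with over 40 N, if the wrist force passes 120 N, or if a joint passes its speed limit or range.

### The arm

A 6-joint arm with a two-finger parallel gripper is mounted at the origin on the work surface. World frame = base frame: x ahead of the robot, y to its left, z up, the work surface at z = 0. Lengths are in m, angles in rad, forces in N, time in s.
With the tool pointing down it reaches from about 0.25 to 0.725 m from the base axis. Payload 9.7 kg.
Tool frame: the origin (TCP) lies between the finger pads; the fingertips stand 14 mm ahead of it and the grasp point (between the pads) lies 5 mm behind it; z points along the fingers, y is the direction in which the jaws open and shut (so a half turn about z gives the same grasp; the last joint's range is limited). The gripper opens to 85 mm and grips with 20 to 120 N. Pads are 22 mm wide; open, the fingers measure 114 mm over their backs; the gripper's body (76 mm by 85 mm) begins 54 mm behind the grasp point. The pads swing forward as they close: fully open they stand 13 mm farther back than shut.
Start: joints at [1.285, 0.087, 0.176, 1.66, 0, 1.571], TCP at [0.155, 0.528, 0.245] pointing down, gripper open.
Joint ranges: [-3.13, 3.13], [-0.85, 1.81], [-1.15, 1.24], [-2.2, 2.28], [-1.44, 1.52], [-3.14, 3.14]. Speed limits (rad/s): [2.22, 2.22, 2.57, 3.14, 3.14, 3.14].

### API

Orientations are given as a unit quaternion [x, y, z, w].
In Python, from bench import arm gives the robot as it stands. Calls block until the motion is done:
- arm.move_ptp(position, orientation): joint-space move of the TCP to a pose.
- arm.move_linear(position, velocity=0.15, ori=None): straight line of the TCP; ori=None keeps the orientation; velocity is the mean speed in m/s.
- arm.move_joints(angles): joint-space move.
- arm.command_gripper(opening, grip_force=None): opening from 0.0 (shut) to 1.0 (fully open); grip_force is the grip in N (None keeps the last); returns when the fingers have stopped.
- arm.dwell(seconds).
- arm.solve_ik(position, orientation): joint angles nearest the present ones, or None.
- arm.camera(name): name is "scene" or "top" or "wrist"; returns the picture (480x640x3 uint8, red, green, blue); there is no depth.
- arm.get_calibration(name): a dict with "K" (3x3 intrinsics, pixels), "k1" (the pictures are not rectified: a ray, as slopes to the right and down, at radius r is drawn at 1 + k1 r^2 times it, then the intrinsics apply), "xyz" and "orientation" of the camera in the world; the wrist camera has in their place "hand_eye" (4x4, takes a point from camera to tool coordinates, whose origin is the TCP and whose axes are the flange's). Camera axes: x right, y down, z forward; pixel columns grow to the right and rows downward; lengths in m; the calibration is good to about 2 mm. A picture is of the moment at which its call begins: read the wrist's pose just before it. get_calibration takes no time and is no camera call.
A pose or a line that the arm cannot do raises arm.Unreachable and nothing moves.
- arm.finish_job(): hands the job in, once; it reports no verdict.
Readings, each from a call of its own:
- arm.current_t(): time.
- arm.current_joints(): joint angles.
- arm.current_qvel(): joint speeds.
- arm.current_joint_torque(): joint torques, N m.
- arm.current_tcp_pos(): TCP position.
- arm.current_tcp_rot(): TCP orientation.
- arm.current_wrist_force(): force on the tool from outside, world axes, zero at the start.
- arm.current_torque(): the same for the moment, N m.
- arm.current_opening(): opening from 0.0 (shut) to 1.0 (fully open).
Only numpy, scipy, OpenCV 4.12 (cv2) and the standard library are available. Lean on these libraries where they do the work, as an engineer would, in place of code of your own. Each camera call takes 0.05 s, during which the arm holds its last target. There are 200 camera calls.

## Working session

There is one attempt and no reset: what is moved stays moved. The work goes in short steps, each a Python script; the robot and the scene stay as the last script left them, time stands still between calls to the robot, and variables do not carry over. Pictures are saved under pics/ and viewed, about 8 in all and at most 12, crops included, and the job is handed in when it is done.

```bash
ls; mkdir -p pics; python3 - <<'E'
from bench import arm
import cv2
for n in("top","scene"):
    cv2.imwrite(f"pics/{n}0.png",arm.camera(n)[:,:,::-1]); print(n,arm.get_calibration(n))
print(arm.current_t(),arm.current_tcp_rot(),arm.current_opening(),arm.get_calibration("wrist"))
E
```

```text
pics
top {'K': array([[462.49852111,   0.        , 329.77375267],
       [  0.        , 462.49852111, 243.81919198],
       [  0.        ,   0.        ,   1.        ]]), 'k1': -0.0702555117201023, 'xyz': array([ 0.40978975, -0.03117359,  1.35470693]), 'orientation': array([-0.70170249,  0.70898382, -0.04635537,  0.05297861])}
scene {'K': array([[491.06703268,   0.        , 319.98271479],
       [  0.        , 491.06703268, 244.15048828],
       [  0.        ,   0.        ,   1.        ]]), 'k1': -0.06434709568967331, 'xyz': array([1.61984706, 0.30855502, 0.94798697]), 'orientation': array([ 0.51618769,  0.73512628, -0.3537328 , -0.26079249])}
0.1 [ 1.42420580e-01  9.89806046e-01 -6.00682101e-04 -9.14721083e-05] 1.0003057373792055 {'K': array([[349.96333041,   0.        , 315.96230685],
       [  0.        , 349.96333041, 243.55725261],
       [  0.        ,   0.        ,   1.        ]]), 'k1': -0.06321531004010973, 'hand_eye': array([[ 7.70907231e-04, -9.59018203e-01, -2.83343417e-01,
         7.38755416e-02],
       [ 9.99999337e-01,  9.81542003e-04, -6.01425401e-04,
        -2.08794934e-04],
       [ 8.54891372e-04, -2.83342766e-01,  9.59018324e-01,
        -1.28528843e-01],
       [ 0.00000000e+00,  0.00000000e+00,  0.00000000e+00,
         1.00000000e+00]])}
```

View pics/top0.png

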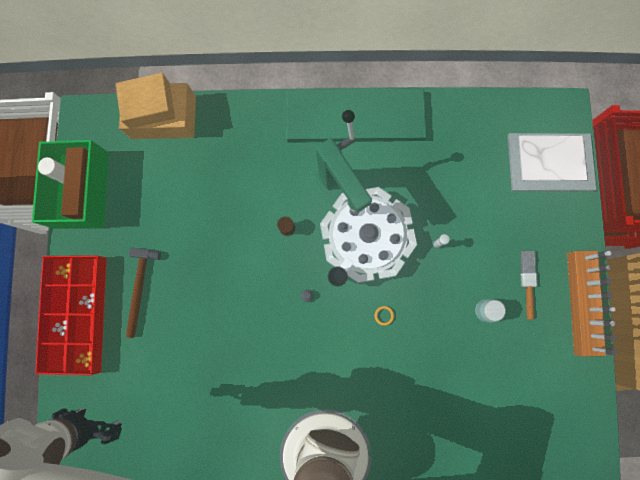

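View pics/scene0.png

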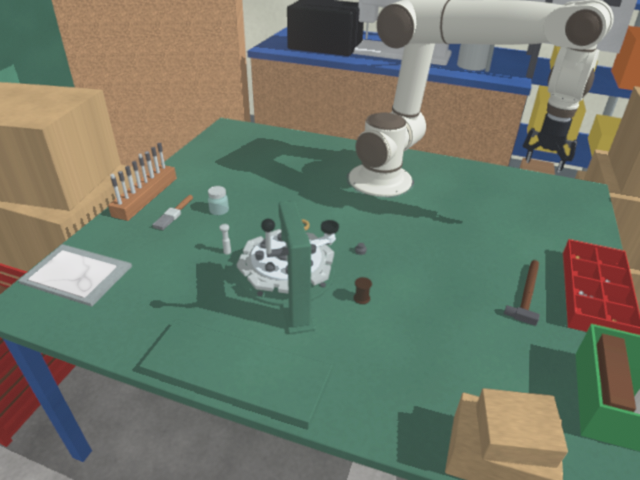

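The top view shows the cup at about (337,276), the hub at (369,233) and the spare die at (307,296). Counter-clockwise takes the cup towards the bottom right, where it's clear apart from the low brass ring at (385,316). Next I'll localise it and get a wrist view.

```bash
cat > h.py <<'E'
from bench import arm
import numpy as np, cv2
from scipy.spatial.transform import Rotation as R
def pose(name):
    c=arm.get_calibration(name)
    if name!="wrist": return c,R.from_quat(c["orientation"]).as_matrix(),np.array(c["xyz"])
    Rt=R.from_quat(arm.current_tcp_rot()).as_matrix(); H=c["hand_eye"]
    return c,Rt@H[:3,:3],np.array(arm.current_tcp_pos())+Rt@H[:3,3]
def cast(p,uv,z):
    c,Rm,t=p; K=c["K"]; uv=np.atleast_2d(uv).astype(float)
    d=(uv-[K[0,2],K[1,2]])/K[0,0]; n=d.copy()
    for _ in range(10): n=d/(1+c["k1"]*(n**2).sum(1,keepdims=True))
    w=np.c_[n,np.ones(len(n))]@Rm.T
    return t+w*((z-t[2])/w[:,2:])
def down(phi): # tool z down, tool x along world angle phi
    return [np.cos(phi/2),np.sin(phi/2),0,0]
def blobs(img,thr,lo,hi,roi=None):
    g=img.max(2); m=(g<thr).astype(np.uint8)
    n,l,s,c=cv2.connectedComponentsWithStats(m)
    return [(c[i].round(1).tolist(),s[i].tolist()) for i in range(1,n) if lo<s[i,4]<hi]
E
python3 - <<'E'
from h import *
p=pose("top"); im=cv2.imread("pics/top0.png")
for c,s in blobs(im[180:300,270:430],80,20,2000): print(c[0]+270,c[1]+180,s)
print(cast(p,[337.5,276],.112),cast(p,[369,233],.09),cast(p,[307,296],.03))
cup=cast(p,[337.5,276],.112)[0]; ax=cast(p,[369,233],.09)[0]
print(np.hypot(*(cup-ax)[:2]),np.degrees(np.arctan2(*(cup-ax)[1::-1])))
a=np.arctan2(*(cup-ax)[1::-1])
for da in (0,.4,.785,.9):
  for f in (0,np.pi):
    q=ax+.152*np.array([np.cos(a+da),np.sin(a+da),0])
    print(da,f,[None if (j:=arm.solve_ik([q[0],q[1],z],down(a+da+f))) is None else np.round(j,2) for z in(.11,.25)])
E
```

```text
289.9 230.7 [13, 43, 13, 13, 63]
337.1 276.1 [58, 87, 19, 19, 276]
311.1 295.0 [39, 111, 5, 9, 21]
[[ 0.49814774 -0.04028139  0.112     ]] [[ 0.61791621 -0.12911608  0.09      ]] [[0.447772   0.04675165 0.03      ]]
0.1491177020084386 143.43492822749516
0 0 [array([-0.08, -0.05, -0.22,  1.4 ,  0.  ,  0.56]), array([-0.08, -0.04,  0.06,  1.67,  0.  ,  0.56])]
0 3.141592653589793 [array([-0.08, -0.05, -0.22,  1.4 ,  0.  , -2.58]), array([-0.08, -0.04,  0.06,  1.67,  0.  , -2.58])]
0.4 0 [array([-0.2 , -0.09, -0.26,  1.4 ,  0.  ,  0.04]), array([-0.2 , -0.08,  0.02,  1.67,  0.  ,  0.04])]
0.4 3.141592653589793 [array([-0.2 , -0.09, -0.26,  1.4 ,  0.  , -3.1 ]), array([-0.2 , -0.08,  0.02,  1.67,  0.  , -3.1 ])]
0.785 0 [array([-0.31, -0.06, -0.23,  1.4 ,  0.  , -0.46]), array([-0.31, -0.05,  0.04,  1.67,  0.  , -0.46])]
0.785 3.141592653589793 [array([-0.31, -0.06, -0.23,  1.4 ,  0.  ,  2.68]), array([-0.31, -0.05,  0.04,  1.67,  0.  ,  2.68])]
0.9 0 [array([-0.34, -0.04, -0.21,  1.4 ,  0.  , -0.61]), array([-0.34, -0.03,  0.07,  1.67,  0.  , -0.61])]
0.9 3.141592653589793 [array([-0.34, -0.04, -0.21,  1.4 ,  0.  ,  2.54]), array([-0.34, -0.03,  0.07,  1.67,  0.  ,  2.54])]
```

```bash
python3 - <<'E'
from h import *
a=np.radians(143.4)
arm.move_ptp([.497,-.040,.25],down(a)); arm.command_gripper(0.0)
print(arm.current_t(),arm.current_tcp_pos(),arm.current_opening(),arm.current_wrist_force())
p=pose("wrist"); im=arm.camera("wrist")[:,:,::-1].copy(); cv2.imwrite("pics/w1.png",im)
for c,s in blobs(im,70,150,60000): print(c,s,cast(p,c,.112)[0].round(4),cast(p,c,.09)[0].round(4))
E
```

```text
3.225 [ 0.49699311 -0.04002868  0.24999007] -6.70821048704105e-05 [0.21409908 0.00441387 0.38902669]
[320.7, 230.4] [287, 202, 66, 66, 2760] [ 0.4941 -0.0345  0.112 ] [ 0.4988 -0.0376  0.09  ]
[500.0, 243.8] [482, 225, 45, 52, 994] [0.5893 0.0756 0.112 ] [0.6018 0.0815 0.09  ]
[316.7, 424.5] [22, 334, 588, 146, 52682] [ 0.6461 -0.1509  0.112 ] [ 0.6633 -0.1636  0.09  ]
```

View pics/w1.png

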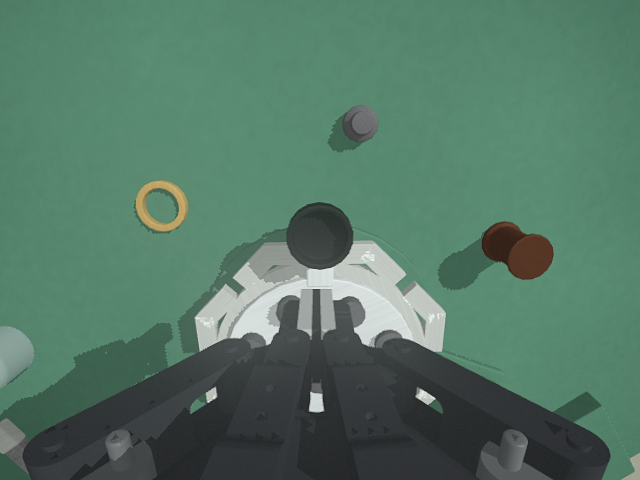

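The cup's rim is centred at about (320,235) in the wrist picture. The lug points straight at the turret, so the yaw is right. I'll go lower, look again, and fit the axis from the top view.

```bash
python3 - <<'E'
from h import *
p=pose("wrist"); c=cast(p,[320,235],.112)[0]; print("cup wrist",c)
# axis from the top picture: bright plate/disc
t=pose("top"); im=cv2.imread("pics/top0.png"); hsv=cv2.cvtColor(im,cv2.COLOR_BGR2HSV)
m=((hsv[...,1]<60)&(hsv[...,2]>110)).astype(np.uint8); m[:, :300]=0; m[:,425:]=0; m[:170]=0; m[300:]=0
k=max(cv2.findContours(m,cv2.RETR_EXTERNAL,cv2.CHAIN_APPROX_NONE)[0],key=cv2.contourArea)
w=cast(t,k[:,0],.056)[:,:2].astype(np.float32); (x,y),r=cv2.minEnclosingCircle(w); print("plate",x,y,r)
h=[s for s in blobs(im[200:270,325:412],95,8,400)]; print([(round(c[0]+325,1),round(c[1]+200,1),s[4]) for c,s in h])
arm.move_linear([.4975,-.0385,.150],.12)
print(arm.current_t(),arm.current_wrist_force())
im=arm.camera("wrist")[:,:,::-1].copy(); cv2.imwrite("pics/w2.png",im)
E
```

```text
cup wrist [ 0.49679466 -0.03715337  0.112     ]
plate 0.6218277215957642 -0.12882399559020996 0.14121869206428528
[(371.1, 207.1, 79), (345.0, 226.6, 12), (375.3, 232.3, 33), (398.0, 238.4, 10), (365.5, 259.2, 13), (409.9, 265.2, 9), (336.7, 268.2, 29)]
4.2583 [-0.21082276 -0.59045663  0.93413157]
```

View pics/w2.png

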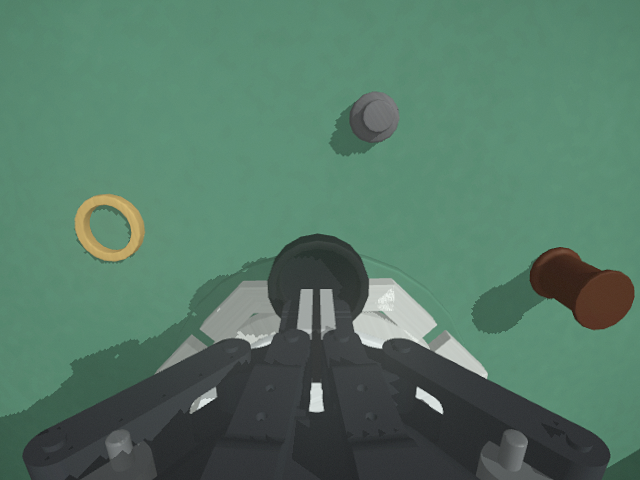

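```bash
python3 - <<'E'
from h import *
p=pose("wrist"); a=np.radians(143.4); o=np.array([np.cos(a),np.sin(a),0])
e=cast(p,[[318.5,235],[268,283],[369,283],[317,290]],.112); print(e.round(4)); c1=e[0]-.027*o; print("c from edge",c1,"mid",(e[1]+e[2])/2, "width",np.linalg.norm(e[1]-e[2]))
# contact search
z=.129; f0=np.array(arm.current_wrist_force())
c=(c1[:2]+np.array([.4975,-.0385]))/2; print("go",c)
arm.move_linear([*c,z],.08)
while z>.095:
    f=np.array(arm.current_wrist_force())-f0; print(round(z,4),f.round(2))
    if f[2]>2.5 or np.linalg.norm(f[:2])>6: break
    z-=.002; arm.move_linear([*c,z],.04)
print(arm.current_t(),arm.current_tcp_pos())
cv2.imwrite("pics/w3.png",arm.camera("wrist")[:,:,::-1])
E
```

```text
[[ 0.4753 -0.0212  0.112 ]
 [ 0.4804 -0.0575  0.112 ]
 [ 0.5115 -0.0155  0.112 ]
 [ 0.4986 -0.0394  0.112 ]]
c from edge [ 0.49693357 -0.03730098  0.112     ] mid [ 0.49594931 -0.0364727   0.112     ] width 0.05226566580295869
go [ 0.49721678 -0.03790049]
0.129 [0.27 0.53 0.25]
0.127 [1.04 0.89 0.46]
0.125 [ 0.18 -0.75 -0.28]
0.123 [ 1.63 -0.47 -0.39]
0.121 [ 0.66  0.19 -0.66]
0.119 [0.01 0.36 0.76]
0.117 [ 0.92 -0.12 -0.47]
0.115 [ 0.52  0.04 -0.05]
0.113 [ 1.22  0.5  -0.53]
0.111 [ 0.34 -0.72  2.81]
6.975 [ 0.49729328 -0.0379017   0.11113105]
```

View pics/w3.png

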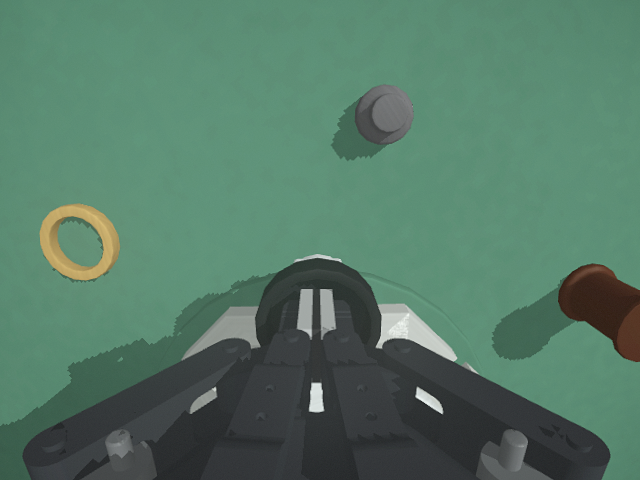

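The fingertips are inside the cup, and contact came at TCP z≈0.112, which matches the floor height. Next I'll press and open the jaws slightly to take up the tangential slack.

```bash
python3 - <<'E'
from h import *
c=[.4970,-.0376]
rep=lambda s:print(s,round(arm.current_t(),2),np.round(arm.current_tcp_pos(),4),np.round(arm.current_wrist_force(),1),round(arm.current_opening(),3))
for z in (.104,.100,.0985):
    arm.move_linear([*c,z],.04); rep("press")
arm.command_gripper(.16,20); rep("open")
o=arm.current_opening(); arm.command_gripper(max(o-.02,0),20); rep("back off")
for z in (.0975,.0965,.0955,.0945):
    if arm.current_wrist_force()[2]>11: break
    arm.move_linear([*c,z],.03); rep("press")
E
```

```text
press 7.35 [ 0.4973 -0.0378  0.1043] [ 1.5 -0.9  5.8] 0.0
press 7.6 [ 0.4974 -0.0377  0.1005] [ 1.4 -1.2  6.7] -0.005
press 7.85 [ 0.4974 -0.0377  0.0992] [0.3 0.2 7. ] -0.001
open 8.13 [ 0.4974 -0.0375  0.0992] [-0.3 -0.6  6.6] 0.154
back off 8.35 [ 0.4973 -0.0376  0.0992] [-0.5 -1.6  6.9] 0.133
press 8.6 [ 0.4973 -0.0376  0.0982] [ 1.  -0.   6.6] 0.135
press 8.85 [ 0.4973 -0.0376  0.0973] [-1.3 -0.3  6.6] 0.135
press 9.1 [ 0.4975 -0.0375  0.0972] [-2.3 -0.  14.6] 0.131
```

```bash
cat >> h.py <<'E'
A=np.array([.6195,-.1285]); R0=.1523; A0=np.radians(143.36)
def at(deg,z,dr=0,v=.05):
    t=A0+np.radians(deg); q=A+(R0+dr)*np.array([np.cos(t),np.sin(t)])
    arm.move_linear([*q,z],v,ori=down(t))
def rep(s):
    p=np.array(arm.current_tcp_pos()); f=np.array(arm.current_wrist_force()); d=p[:2]-A; t=np.arctan2(d[1],d[0])
    fr=f[0]*np.cos(t)+f[1]*np.sin(t); ft=-f[0]*np.sin(t)+f[1]*np.cos(t)
    print(s,"t%.2f ang%.2f r%.4f z%.4f Fr%.1f Ft%.1f Fz%.1f op%.3f"%(arm.current_t(),np.degrees(t-A0),np.hypot(*d),p[2],fr,ft,f[2],arm.current_opening()))
    return fr,ft,f[2]
E
python3 - <<'E'
from h import *
dr=0
for d in (3,8,14,20,26,32,38,43):
    at(d,.0962,dr); fr,ft,fz=rep(d)
    if abs(ft)>20 or abs(fr)>25: print("stop"); break
    if abs(fr)>4: dr+=.001*np.sign(fr)
print(dr)
cv2.imwrite("pics/w4.png",arm.camera("wrist")[:,:,::-1]); cv2.imwrite("pics/top1.png",cv2.resize(arm.camera("top")[160:320,270:470,::-1],(800,640))[:600])
E
```

```text
3 t9.41 ang3.02 r0.1521 z0.0973 Fr0.4 Ft1.3 Fz10.7 op0.133
8 t9.82 ang8.04 r0.1519 z0.0973 Fr-0.4 Ft1.7 Fz10.7 op0.133
14 t10.29 ang14.07 r0.1517 z0.0973 Fr-0.5 Ft0.6 Fz9.2 op0.136
20 t10.76 ang20.09 r0.1516 z0.0973 Fr-2.3 Ft1.3 Fz8.5 op0.135
26 t11.22 ang26.12 r0.1514 z0.0973 Fr-0.8 Ft1.5 Fz8.4 op0.136
32 t11.69 ang32.15 r0.1514 z0.0973 Fr-1.6 Ft1.4 Fz7.3 op0.135
38 t12.16 ang-321.82 r0.1514 z0.0973 Fr-2.0 Ft1.5 Fz8.4 op0.134
43 t12.57 ang-316.80 r0.1514 z0.0973 Fr-1.6 Ft0.7 Fz7.8 op0.132
0
```

View pics/w4.png

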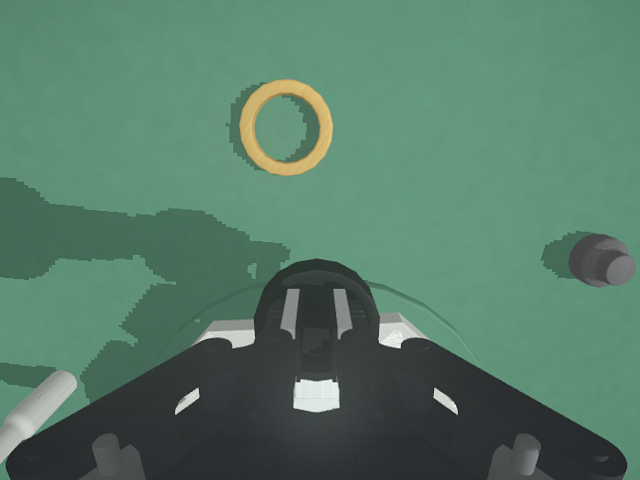

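The cup is centred on the fingers, so there's no lag. I'll go to 45° and ease up. Upward force at z=0.104 would mean the pin has sprung into the notch.

```bash
python3 - <<'E'
from h import *
at(45,.0962,0,.03); rep("45 down")
arm.dwell(.1)
at(45,.1005,0,.03); rep("up1")
at(45,.1045,0,.03); rep("up2"); arm.dwell(.2); fr,ft,fz=rep("up2")
cv2.imwrite("pics/w5.png",arm.camera("wrist")[:,:,::-1])
E
```

```text
45 down t13.00 ang-314.81 r0.1514 z0.0973 Fr-2.0 Ft1.8 Fz7.5 op0.134
up1 t13.39 ang-314.88 r0.1515 z0.1015 Fr-2.8 Ft0.8 Fz6.5 op0.134
up2 t13.68 ang-314.91 r0.1516 z0.1053 Fr-3.3 Ft1.3 Fz4.5 op0.134
up2 t13.88 ang-314.91 r0.1516 z0.1052 Fr-3.9 Ft1.8 Fz4.2 op0.137
```

View pics/w5.png

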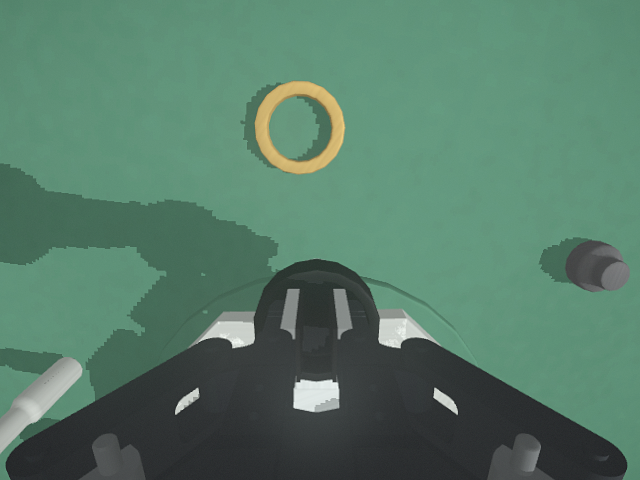

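```bash
python3 - <<'E'
from h import *
at(45,.111,0,.03); rep("up3"); arm.command_gripper(0.,20); rep("shut")
at(45,.117,0,.03); rep("free"); at(45,.16,0,.1)
at(45,.25,0,.15); rep("clear")
p=pose("wrist"); im=arm.camera("wrist")[:,:,::-1].copy(); cv2.imwrite("pics/w6.png",im)
for c,s in blobs(im,70,1000,6000): print(c,s)
t=A0+np.pi/4; arm.move_ptp([.40,.20,.28],down(t)); rep("away")
t1=arm.camera("top")[:,:,::-1].copy(); cv2.imwrite("pics/top2f.png",t1)
cv2.imwrite("pics/top2.png",cv2.resize(t1[160:310,270:470],(800,600)))
T=pose("top")
for c,s in blobs(t1[180:310,270:430],80,100,2000):
    u=[s[0]+s[2]/2-.5+270,s[1]+s[3]/2-.5+180]; q=cast(T,u,.112)[0]; d=q[:2]-A; print(u,s,q,np.hypot(*d),np.degrees(np.arctan2(d[1],d[0]))%360)
E
```

```text
up3 t14.29 ang-314.91 r0.1520 z0.1116 Fr-2.5 Ft3.1 Fz5.6 op0.132
shut t14.57 ang-315.06 r0.1526 z0.1108 Fr-0.0 Ft-0.1 Fz3.4 op-0.001
free t14.92 ang-315.04 r0.1525 z0.1168 Fr-0.5 Ft-0.1 Fz-0.1 op0.003
clear t16.25 ang-315.03 r0.1525 z0.2489 Fr-0.9 Ft0.5 Fz-0.2 op-0.002
[319.2, 230.0] [282, 206, 66, 59, 2086]
away t17.64 ang-19.60 r0.3944 z0.2797 Fr-0.3 Ft1.0 Fz-0.2 op0.001
[379.0, 286.0] [100, 97, 19, 19, 291] [ 0.47010856 -0.15118489  0.112     ] 0.15110396319218575 188.63432643285412
```

View pics/w6.png

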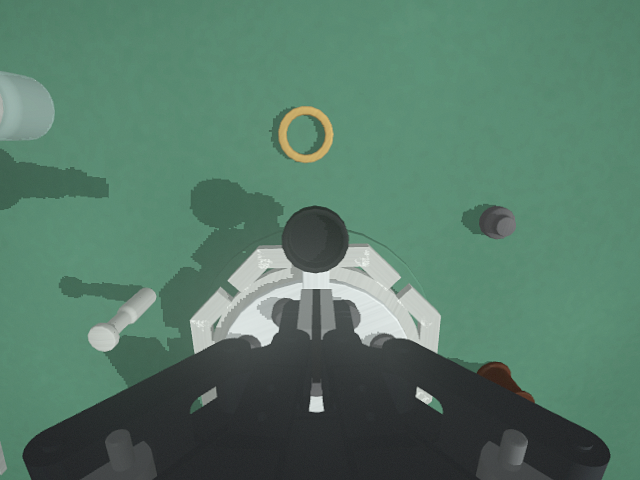

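View pics/top2.png

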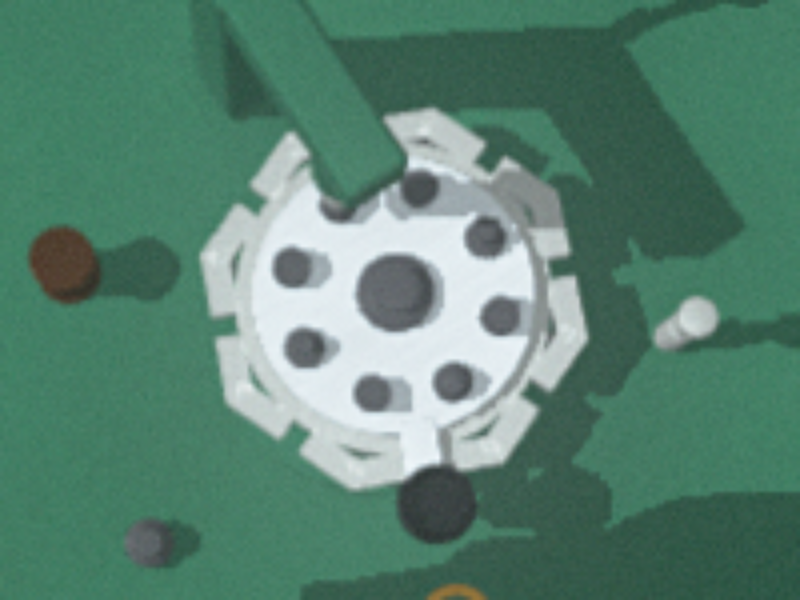

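```bash
python3 - <<'E'
from h import *
q=cast(pose("top"),[337,276],.112)[0]; d=q[:2]-A; print(np.degrees(np.arctan2(d[1],d[0])))
arm.finish_job(); print(arm.current_t())
E
```

```text
143.56814595685069
the job is handed in; nothing more can be done
the job is handed in; nothing more can be done
```

The turret is one notch further round counter-clockwise, and the job is handed in. My checks indicate it's locked there. I pressed the plunger with the fingertips inside its cup, kept it fully down through 45° and let it spring out.

- **Angle:** measured from the top camera before and after, the cup moved from 143.6° to 188.6°, which is 45.1°.
- **Plunger out:** as I let up, it kept pushing on the fingertips with 3–6 N until they reached about the released height of 99 mm. Between notches it would have stopped about 12 mm down. In the wrist view the cup is also as large as before (66 pixels).
- **Contact and limits:** the wrist force was about zero once the fingers left the cup, and the robot stands clear. The highest wrist force I read was about 15 N. The clock read about 18 s just before hand-in.
- **Loose things:** the spare die, ring, spool and punch look untouched in the last pictures. I didn't measure any of them, and I didn't look again at the hammer, brush or jar, but the arm worked nowhere near them.

No check failed. The one disagreement was the spring force, which read 1–2 N below its stated 9 N when fully pressed.

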